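# Lock the shim hanger with its keeper slide

### The job

Lock the hanging shim hanger: press the keeper's thumb button down and hold it while you slide the keeper along its sloping rail towards the hanger's eye, past the intermediate notches, until its latch has dropped into the last notch, so that the keeper is locked there with its button fully up. Do not force the keeper against its latch, do not knock the hanger or its hooks, leave the other things where they lie, and let go of everything at the end.

Things in the scene. Friction and masses are not known exactly. Their poses are not given: they have to be found in the camera images.
- release_top (a point): Centre of the black thumb button's top face (36 mm up the slope, 44 mm along the rail), 98 mm above the table when up. Moves with button and keeper. z: out of the face, leaning 35 degrees from vertical towards the robot's side; the button is pressed against z. y: level, along the rail, the way the keeper has to slide.
- well (a point): Fixed on the keeper, in the middle of its thumb well, at the height of the unpressed button face; axes as release_top. Two cheeks bound the well at 24 mm either side along y; each is 14 mm thick, 50 mm up the slope, 15 mm higher than the unpressed face. The well is open up and down the slope. A fingertip up to 40 mm wide fits, to press the button and push on a cheek.
- deck (a point): Middle of the deck of the keeper, an aluminium carriage 80 mm (up the slope) x 90 mm (along the rail); axes as release_top. The deck is 16 mm below the unpressed button face. A steel tongue, 26 x 8 mm, sticks out 85 mm on the y side and passes through the hanger's eye when locked.
- release (a joint): How far the button is pressed, m: 0 up, 0.012 bottomed. Spring: 2.5 N at 0, 5.5 N at 0.012. The latch tooth goes down with the button and is clear of the notched bar when it is pressed more than 0.005. Let go between notches, the button stays at 0.005, its tooth sliding under the bar; in a notch it rises to 0 and the tooth locks the keeper.
- keeper (a joint): How far the keeper has slid, m: 0 parked end, 0.150 far end stop; friction about 1.5 N. Parking slot 0 to 0.018 (starts there). Intermediate notches at 0.046 and 0.076; plain bar from 0.086 to the last notch, hidden under a cover plate and centred anywhere from 0.116 to 0.134. All notches have 2 mm play each way; with the button up the tooth drops in and stops the keeper hard.
- hanger: Cast iron hanger over the rail, hung on hooks, immovable. Origin: middle of its beam's underside; y along the rail, z up. Beam 22 mm wide, 400 long, 24 high, 125 mm above the button, its front edge 10 mm nearer the robot than the button's middle: a vertical tool hits it. At y = 160 mm a leg goes down to an eye at keeper height; at y = -170 to -195 hang 50 x 60 mm shims. Keep clear.
- hooks: Two steel bench hooks (fixed), 10 mm bars, at y = -125 and +125 mm. Origin: on the table under the middle of the rail; x across the rail away from the robot, y along it. Uprights at x = 84 mm; arms at 272 mm height over the hanger's beam, tips at x = -31 mm, 293 mm high. Keep clear.
- station: Fixed grey base plate 170 x 360 x 12 mm that carries rail, notched bar, hooks and hanger. Origin: on the table under the middle of the rail; y along the rail, the way the keeper has to slide. The button is at y = -70 mm when the keeper stands at 0.
- gauge_plate: Bystander: lapped steel gauge plate 80 x 60 x 12 mm, lying loose on the table. Origin: centre of its underside.
- cap: Bystander: plastic cap, 60 mm across, 28 mm high, loose on the table, open side up. Origin: centre of its underside.
- race: Bystander: steel ball bearing race, 72 mm outside, 52 mm inside, 18 mm high, loose on the table. Origin: centre of its underside.
- busbar: Bystander: copper busbar offcut 90 x 30 x 8 mm, loose on the table. Origin: centre of its underside.

How it is judged (in metres and radians):
On the way:
1. the keeper is out of its parking slot, on its way with the button held down (value of joint release above 0.005 m and value of joint keeper between 0.03 and 0.11 m), for 0.1 s.
At the end, for the whole second after the job is handed in: the keeper stands at rest beyond 0.11 m of its travel with its button up (pressed less than 2 mm), which is possible only with the latch in the last notch (value of joint keeper above 0.11 m and value of joint release below 0.002 m and velocity of joint keeper between -0.005 and 0.005 m/s); the robot touches nothing.
It fails at once if the keeper or its button is forced with more than 50 N (contact force between any of the arm, the fingers and keeper above 50 N).
It fails at once if the hanger or its hooks are knocked (more than 4 N) (contact force between any of the arm, the fingers and hanger above 4 N or contact force between any of the arm, the fingers and hooks above 4 N).
It fails at once if a bystander is shifted by more than 20 mm (distance of any of gauge_plate, cap, race, busbar from where it was at the start of the episode above 0.02 m).
It also fails if it takes over 42 s, if anything falls off the work surface, if the arm or the gripper's body presses on something with over 40 N, if the wrist force passes 120 N, or if a joint passes its speed limit or range.

### The arm

A 6-joint arm with a two-finger parallel gripper is mounted at the origin on the work surface. World frame = base frame: x ahead of the robot, y to its left, z up, the work surface at z = 0. Lengths are in mm, angles in rad, forces in N, time in s.
With the tool pointing down it reaches from about 250 to 800 mm from the base axis. Payload 8.5 kg.
Tool frame: the origin (TCP) lies between the finger pads; the fingertips stand 8 mm ahead of it and the grasp point (between the pads) lies 11 mm behind it; z points along the fingers, y is the line along which they close (so a half turn about z gives the same grasp; the last joint's range is limited). The gripper opens to 85 mm and grips with 20 to 120 N. Pads are 22 mm wide; open, the fingers measure 114 mm over their backs; the gripper's body (76 mm by 85 mm) begins 54 mm behind the grasp point. The pads swing forward as they close: fully open they stand 13 mm farther back than shut.
Start: joints at [-1.283, 0.238, -0.013, 1.319, 0, 1.571], TCP at [149.004, -503.366, 239.276] pointing down, gripper open.
Joint ranges: [-2.66, 2.66], [-1.03, 1.9], [-1.14, 1.46], [-1.82, 2.27], [-1.45, 1.34], [-3.14, 3.14]. Speed limits (rad/s): [2.22, 2.22, 2.79, 3.14, 3.14, 3.14].

### API

Orientations are given as a unit quaternion [x, y, z, w].
In Python, from cell import bot gives the robot as it stands.
- The arm moves only by the tool jog_arm, never from a script. Its arguments are lists of equal length, an entry for each row: "xyz": the shift along the tool's x, y, z in units of 0.2 m (1.0 is 0.2 m), a list of three; "twist": the turn, a rotation vector about the tool's x, y, z in units of 360 degrees (1.0 is 360 degrees), a list of three. A call has 1 to 5 rows; each row is the pose to reach, as a shift and turn from the pose commanded when the call began, along the tool's axes at that moment, turning the shorter way round; what a row does not reach only later rows make up. A row lasts 1/12 s, in which the tool goes at most 41.7 mm and 7.16 degrees, less where a joint would pass 70% of its speed; a pose out of reach is approached as far as the arm can. A call with a number of a shift or a turn outside -1 to 1 is refused whole. A call with a gripper value outside its range is refused whole. "jaw" is the closure, from 0 (fully open) to 1 (shut), set as the call begins (left out, the last holds). The fingers move at their own pace and stop on an object; "force" is the grip in N (left out, the last holds). Time passes only in rows, so rows that repeat a pose let the fingers close. It gives the time, the measured TCP pose, the force, the opening and the grip force at its end, in the units of the state.
- bot.read_state(): the state, without advancing time (a new reading comes with each control period).
- bot.get_image(name): name is "side" or "top"; returns the picture (400x640x3 uint8, red, green, blue); there is no depth.
- bot.camera_model(name): a dict with "fx", "fy", "cx", "cy" (pixels), "k1" (the pictures are not rectified: a ray, as slopes to the right and down, at radius r is drawn at 1 + k1 r^2 times it, then the intrinsics apply), "T" (4x4, takes a point from camera to world coordinates). Camera axes: x right, y down, z forward; pixel columns grow to the right and rows downward; lengths in mm; the calibration is good to about 2 mm. A picture is of the moment at which its call begins. camera_model takes no time and is no camera call.
- bot.hand_in(): hands the job in; it is judged then, once.
Trained networks look in the newest picture that a camera, given by its name, has taken for a name from the list of things; names that differ only in an ending like _2 or _b are one class to them, and where a whole thing is asked for, a point or a joint stands for the part that bears it (a point fixed in the world has none). Each returns a list of dicts, best first, with "confidence" (0 to 1); they miss things now and then, are a little off and sometimes report something else, mostly with a low value. They report only what shows in the picture. A call takes as long as a camera call.
- bot.regions_of(camera, query): "pixels" (400x640 bool, what is visible of it) and "rect" ([centre column, centre row, width, height] in pixels, round what is visible of it).
The state is a dict: "t": time; "joint_positions": joint angles; "dq": joint speeds; "tau": joint torques, N m; "tcp_pos": TCP position; "eef_rot": TCP orientation; "wrist_force": force on the tool from outside, world axes, zero at the start; "torque": the same for the moment, N m; "opening": opening from 0.0 (shut) to 1.0 (fully open); "finger_force": force on a finger pad.
Only numpy, scipy, OpenCV 4.12 (cv2) and the standard library are available. Lean on these libraries where they do the work, as an engineer would, in place of code of your own. Each camera call takes 0.05 s, during which the arm holds its last target. There are 200 camera calls.

## Working session

There is one attempt and no reset: what is moved stays moved. The work goes in short steps, Python scripts to look and compute and a tool call to move; the robot and the scene stay as the last step left them, time stands still between calls to the robot, and variables do not carry over. Pictures are saved under pics/ and viewed, at most 10 in all, crops included, and the job is handed in when it is done.

Besides the shell and the picture viewer there is one more tool, called after "Request:" as name(argument=value, ...), one argument or row to a line, values as JSON. jog_arm: Moves the arm, as the interface text tells. Shifts and turns lie within -1 to 1; 1 stands for 0.2 m of shift or 360 degrees of turn. Its arguments: {"type":"object","properties":{"xyz":{"type":"array"},"twist":{"type":"array"},"jaw":{"type":"number"},"force":{"type":"number"}},"required":["xyz","twist"]}

```bash
ls; mkdir -p pics
python3 - <<'E'
from cell import bot
import cv2,numpy as np
s=bot.read_state();print(s)
for c in("side","top"):
    im=bot.get_image(c);cv2.imwrite(f"pics/{c}0.png",im[...,::-1])
    m=bot.camera_model(c);print(c,{k:(np.round(v,4).tolist() if k=="T" else v) for k,v in m.items()})
    for q in("release_top","deck","station","hanger"):
        for r in bot.regions_of(c,q)[:2]:print(c,q,round(r["confidence"],2),np.round(r["rect"],1),r["pixels"].sum())
E
```

```text
pics
{'t': 0.0, 'joint_positions': array([-1.28299081e+00,  2.38795104e-01, -1.42573710e-02,  1.31918923e+00,
        1.87700509e-05,  1.57078990e+00]), 'dq': array([-1.03140634e-03,  1.23885256e-03,  1.27570705e-04, -1.17860391e-04,
       -7.01085442e-04, -9.04565788e-05]), 'tau': array([ 2.56422019e-03, -5.38783872e+01,  3.46432686e+01,  1.84452074e-02,
       -1.83443353e-04,  5.20037773e-07]), 'tcp_pos': array([ 148.91220085, -503.02045759,  238.668884  ]), 'eef_rot': array([ 9.89663135e-01,  1.43409750e-01, -9.43480571e-05, -7.16565305e-04]), 'wrist_force': array([ 0.47262903, -0.10975537, -0.59648597]), 'torque': array([ 0.00016249, -0.05857045,  0.02235826]), 'finger_force': 0.0, 'opening': 0.9997600128304861}
side {'fx': 380.9374419802224, 'fy': 380.9374419802224, 'cx': 316.27857971783016, 'cy': 202.59820485080866, 'k1': 0.026247278727943697, 'T': [[-0.7952, -0.4526, 0.4034, 184.5954], [-0.6061, 0.6083, -0.5124, 489.4791], [-0.0135, -0.652, -0.7581, 878.5863], [0.0, 0.0, 0.0, 1.0]]}
side release_top 0.49 [348.1 188.6  27.6  16.9] 148
side deck 0.79 [340.8 200.5  54.2  47.4] 1189
side station 0.86 [330.8 198.1 127.2 171.2] 9281
side station 0.27 [324.7 163.7 104.6  88.9] 541
side hanger 0.97 [333.6 186.2 116.6 133.8] 2555
top {'fx': 399.839975368589, 'fy': 399.839975368589, 'cx': 322.3354309859598, 'cy': 205.07712372557606, 'k1': 0.007015347030752393, 'T': [[0.0235, -0.9962, 0.0834, 480.7247], [-0.9997, -0.0234, 0.0022, 10.208], [-0.0002, -0.0834, -0.9965, 1093.861], [0.0, 0.0, 0.0, 1.0]]}
top release_top 0.53 [379.4 205.2  18.2  32.5] 93
top deck 0.97 [379.5 204.9  38.4  37. ] 739
top station 0.91 [359.4 195.4 182.3  87. ] 9513
```

Run:
```python
import cv2
a=cv2.imread("pics/top0.png")[90:300,200:500];cv2.imwrite("pics/topc.png",cv2.resize(a,None,fx=2.6,fy=2.6,interpolation=2))
a=cv2.imread("pics/side0.png")[80:310,220:450];cv2.imwrite("pics/sidec.png",cv2.resize(a,None,fx=2.6,fy=2.6,interpolation=2))
```

```text
(no output)
```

View pics/topc.png

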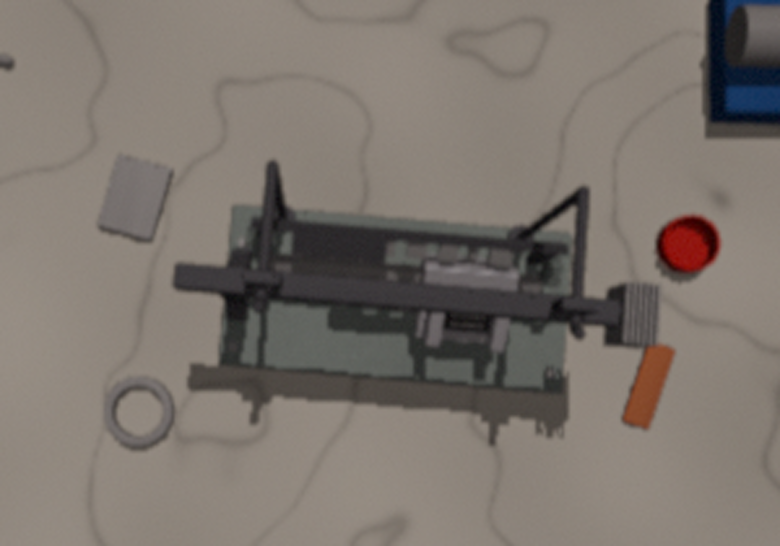

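View pics/sidec.png

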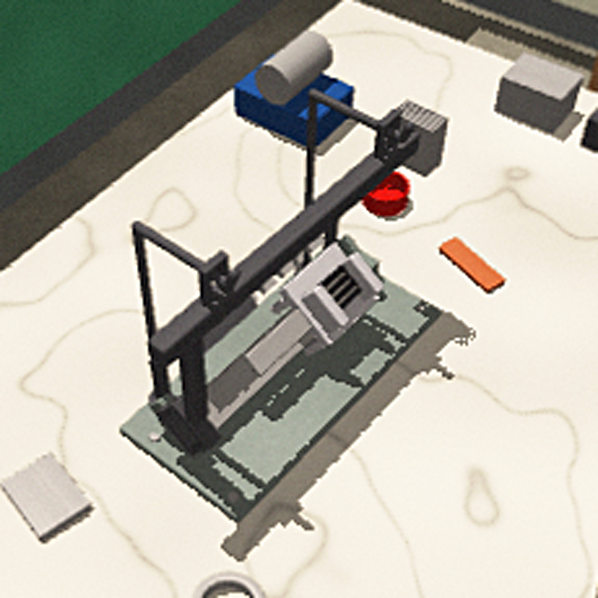

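View pics/top0.png

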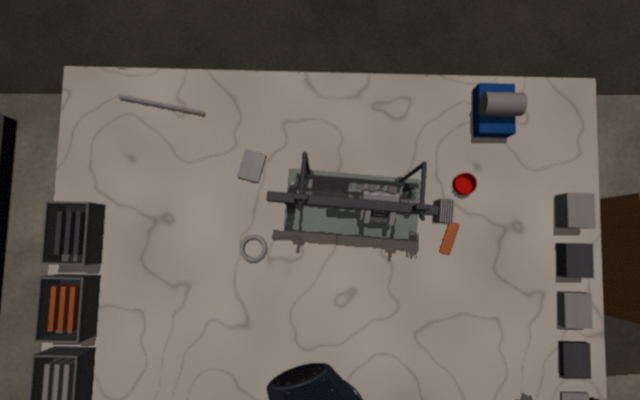

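```bash
cat > h.py <<'E'
from cell import bot
import cv2,numpy as np
def back(c,px,z):
    m=bot.camera_model(c);T=np.array(m["T"]);px=np.atleast_2d(px).astype(float)
    d=(px-[m["cx"],m["cy"]])/[m["fx"],m["fy"]];u=d.copy()
    for _ in range(5):u=d/(1+m["k1"]*(u**2).sum(1,keepdims=True))
    r=np.c_[u,np.ones(len(u))]@T[:3,:3].T;o=T[:3,3]
    return o+r*((z-o[2])/r[:,2])[:,None]
def proj(c,P):
    m=bot.camera_model(c);T=np.array(m["T"]);p=(np.atleast_2d(P)-T[:3,3])@T[:3,:3]
    u=p[:,:2]/p[:,2:];u=u*(1+m["k1"]*(u**2).sum(1,keepdims=True))
    return u*[m["fx"],m["fy"]]+[m["cx"],m["cy"]]
E
python3 - <<'E'
from h import *
im={c:cv2.imread(f"pics/{c}0.png") for c in("side","top")}
for c in im:
    for q,z in(("station",12),("release_top",98),("deck",82),("hanger",235)):
        R=bot.regions_of(c,q)
        if not R: print(c,q,"none");continue
        r=R[0];ys,xs=np.nonzero(r["pixels"]);P=back(c,np.c_[xs,ys],z)[:,:2].astype(np.float32)
        (cx,cy),wh,a=cv2.minAreaRect(P);print(c,q,round(r["confidence"],2),"rect",np.round([cx,cy,*wh,a],1),"mean",P.mean(0).round(1),"meanpx",xs.mean().round(1),ys.mean().round(1))
        if q=="release_top": im[c][r["pixels"]]=im[c][r["pixels"]]//2+[0,0,127]
        if q=="station":
            for e in cv2.findContours(r["pixels"].astype(np.uint8),0,1)[0]:cv2.drawContours(im[c],[e],-1,(0,255,0),1)
a=cv2.resize(im["side"][120:270,250:420],None,fx=4,fy=4,interpolation=0)[:, :]
b=cv2.resize(im["top"][150:260,260:460],None,fx=4,fy=4,interpolation=0)
cv2.imwrite("pics/ov_s.png",a);cv2.imwrite("pics/ov_t.png",b)
E
```

```text
side station 0.86 rect [ 665.6 -222.2  666.4  384.1   86.1] mean [ 613.7 -118.5] meanpx 328.0 206.1
side release_top 0.49 rect [ 569.9 -139.8   38.9   83.5   75.3] mean [ 553.8 -134.1] meanpx 350.4 189.2
side deck 0.79 rect [ 556.6 -101.5  101.8  200.    15.5] mean [ 563.1 -111. ] meanpx 342.5 196.8
side hanger 0.97 rect [548.6 -48.1 118.  482.8   4.2] mean [546.9 -25.2] meanpx 327.3 181.4
top station 0.91 rect [594.9 -90.6 507.7 218.2  86.5] mean [576.4 -85. ] meanpx 358.3 204.1
top release_top 0.53 rect [ 571.5 -138.7   38.    76.3   69.8] mean [ 549.1 -129.3] meanpx 379.0 212.4
top deck 0.97 rect [ 567.8 -132.4   95.3   96.    85.5] mean [ 568.2 -129.6] meanpx 378.3 205.3
top hanger none
```

View pics/ov_s.png

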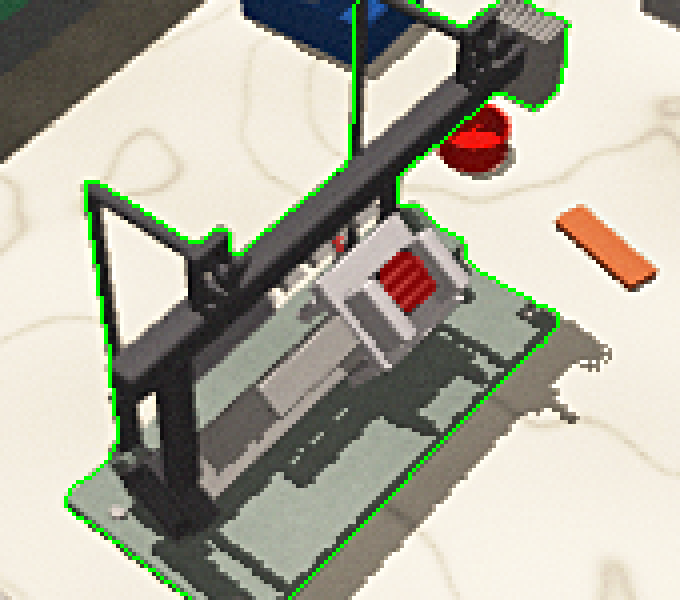

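View pics/ov_t.png

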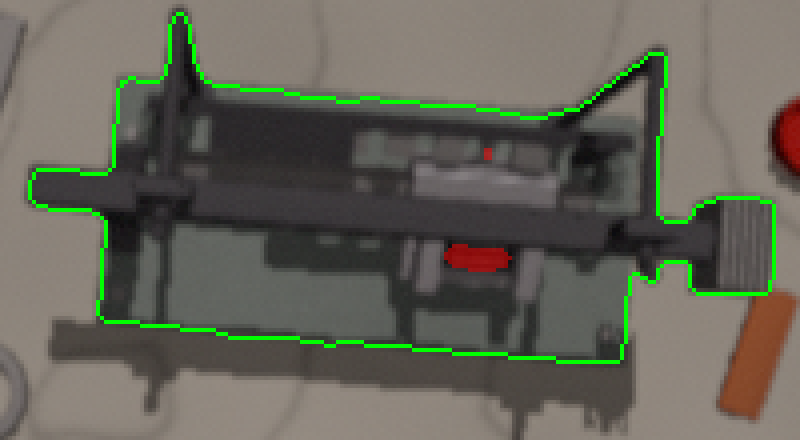

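Run:
```python
from h import *
from scipy.ndimage import label
for c in("side","top"):
    m=bot.regions_of(c,"release_top")[0]["pixels"];L,n=label(m);k=np.argmax(np.bincount(L.ravel())[1:])+1
    ys,xs=np.nonzero(L==k);print(c,xs.mean(),ys.mean(),back(c,[xs.mean(),ys.mean()],98).round(1))
k=np.array([[100,320],[622,361],[120,78],[640,122]])/4.+[260,150]
P=back("top",k,12);print(P.round(1))
e=P[0]-P[1];print("len",np.hypot(*e[:2]),"yaw deg",np.degrees(np.arctan2(-e[0],e[1])), "back",np.degrees(np.arctan2(-(P[2]-P[3])[0],(P[2]-P[3])[1])),P.mean(0))
ks=np.array([[65,500],[558,318]])/4.+[250,120]
print("side corners",back("side",ks,12).round(1))
# beam in top: corners front/back left end & right end, top z=98+125+24=247
b=np.array([[30,170],[30,208],[610,215],[610,250]])/4.+[260,150];print(back("top",b,247).round(1))
```

```text
side 351.3142857142857 189.6642857142857 [[ 550.6 -134.    98. ]]
top 378.7816091954023 214.09195402298852 [[ 544.8 -128.9   98. ]]
[[ 501.4  111.8   12. ]
 [ 482.1 -240.6   12. ]
 [ 666.8  103.3   12. ]
 [ 644.8 -252.2   12. ]]
len 352.9069877375577 yaw deg -3.130298709849106 back -3.547575376859797 [573.77594996 -69.42410794  12.        ]
side corners [[ 662.9  107.6   12. ]
 [ 476.4 -237.6   12. ]]
[[ 575.7  129.5  247. ]
 [ 555.4  128.8  247. ]
 [ 558.9 -179.4  247. ]
 [ 540.3 -179.5  247. ]]
```

```bash
cat >> h.py <<'E'
from scipy.spatial.transform import Rotation as Ro
yaw=np.radians(-3.2);xr=np.array([np.cos(yaw),np.sin(yaw),0]);yb=np.array([-np.sin(yaw),np.cos(yaw),0])
t=np.radians(35);zb=-np.sin(t)*xr+np.cos(t)*np.array([0,0,1]);xb=np.cross(yb,zb)
B0=np.array([551,-131.5,98.])
RT=np.c_[np.cross(-yb,-zb),-yb,-zb]
def plan(tip,along=None):
    "tool-frame shift/200mm and twist/360deg to bring the fingertip to tip with RT"
    s=bot.read_state();R0=Ro.from_quat(s["eef_rot"]);tcp=tip+8*zb
    print("t",s["t"],"tcp",s["tcp_pos"].round(1),"F",s["wrist_force"].round(1),"op",s["opening"])
    print("xyz",(R0.inv().apply(tcp-s["tcp_pos"])/200).round(4),"twist",((R0.inv()*Ro.from_matrix(RT)).as_rotvec()/2/np.pi).round(4))
E
python3 -c "
from h import *
print(RT.round(3),xb)
plan(B0+100*zb)"
```

```text
[[ 0.818 -0.056  0.573]
 [-0.046 -0.998 -0.032]
 [ 0.574 -0.    -0.819]] [ 0.81787479 -0.0457263   0.57357644]
t 1.0 tcp [ 149.  -503.4  239.3] F [1.  0.5 0.3] op 1.0024538968764882
xyz [ 2.1634 -1.3167  0.2642] twist [-0.0167  0.0963  0.053 ]
```

Request:
jog_arm(
  xyz=[
    [0.17, -0.1, 0],
    [0.34, -0.2, 0],
    [0.51, -0.3, 0],
    [0.68, -0.4, 0],
    [0.85, -0.5, 0],
  ],
  twist=[
    [0, 0, 0],
    [0, 0, 0],
    [0, 0, 0],
    [0, 0, 0],
    [0, 0, 0],
  ],
  jaw=1,
  force=40,
)

```text
t: 1.42
tcp_pos: [284.4, -357.8, 239.4]
eef_rot: [0.99, 0.143, 0.0, 0.0]
wrist_force: [0.8, -0.9, 0.0]
opening: 0.301
finger_force: 0.0
```

Request:
jog_arm(
  xyz=[
    [0.13, -0.08, 0],
    [0.26, -0.16, 0],
    [0.4, -0.24, 0],
    [0.5, -0.32, 0],
    [0.6, -0.4, 0],
  ],
  twist=[
    [-0.003, 0.0162, 0.009],
    [-0.006, 0.0325, 0.018],
    [-0.009, 0.049, 0.027],
    [-0.012, 0.065, 0.036],
    [-0.015, 0.08, 0.045],
  ],
)

```text
t: 1.83
tcp_pos: [376.9, -247.4, 239.9]
eef_rot: [0.967, -0.002, 0.255, 0.01]
wrist_force: [0.9, -0.1, 1.1]
opening: -0.006
finger_force: 0.0
```

```bash
python3 -c "
from h import *
plan(B0+100*zb)"
```

```text
t 1.8333 tcp [ 376.9 -247.4  239.9] F [ 0.9 -0.1  1.1] op -0.005854755791925377
xyz [ 0.3584 -0.6065  0.4967] twist [-0.0015  0.0152  0.008 ]
```

Request:
jog_arm(
  xyz=[
    [0.07, -0.12, 0.1],
    [0.14, -0.24, 0.2],
    [0.21, -0.36, 0.3],
    [0.25, -0.42, 0.34],
    [0.25, -0.42, 0.34],
  ],
  twist=[
    [0, 0.007, 0.004],
    [-0.001, 0.015, 0.008],
    [-0.001, 0.015, 0.008],
    [-0.001, 0.015, 0.008],
    [-0.001, 0.015, 0.008],
  ],
)

```text
t: 2.25
tcp_pos: [453.9, -163.1, 201.8]
eef_rot: [0.955, -0.024, 0.297, 0.006]
wrist_force: [-0.4, -0.2, 1.6]
opening: 0.0
finger_force: 0.0
```

```bash
python3 -c "
from h import *
plan(B0+100*zb)"
```

```text
t 2.25 tcp [ 453.9 -163.1  201.8] F [-0.4 -0.2  1.6] op 3.1953422418674716e-05
xyz [ 0.0941 -0.1835  0.1584] twist [-0.0009  0.0012  0.0007]
```

Request:
jog_arm(
  xyz=[
    [0.05, -0.1, 0.1],
    [0.094, -0.18, 0.16],
    [0.094, -0.184, 0.3],
    [0.094, -0.184, 0.43],
    [0.094, -0.184, 0.43],
  ],
  twist=[
    [0, 0, 0],
    [-0.001, 0.001, 0.001],
    [-0.001, 0.001, 0.001],
    [-0.001, 0.001, 0.001],
    [-0.001, 0.001, 0.001],
  ],
)

```text
t: 2.67
tcp_pos: [519.6, -131.8, 139.3]
eef_rot: [0.954, -0.029, 0.298, 0.009]
wrist_force: [-0.7, -0.2, -1.3]
opening: 0.003
finger_force: 0.0
```

Run:
```python
from h import *
plan(B0+45*zb)
o=[]
for c in("side","top"):
    im=bot.get_image(c)[...,::-1].copy()
    u,v=proj(c,B0)[0].astype(int)
    for P in(B0,B0+45*zb):print(c,proj(c,P))
    o.append(cv2.resize(im[v-50:v+50,u-65:u+65],None,fx=4,fy=4,interpolation=2));print(u-65,v-50)
cv2.imwrite("pics/hov.png",cv2.resize(np.vstack(o),None,fx=.75,fy=.75))
```

```text
t 2.6667 tcp [ 519.6 -131.8  139.3] F [-0.7 -0.2 -1.3] op 0.0033415564976480277
xyz [ 0.0099 -0.0105 -0.006 ] twist [ 0.0003  0.0008 -0.0006]
side [[350.69876902 190.13065283]]
side [[359.17826683 185.35024942]]
285 140
top [[379.85321708 211.64709715]]
top [[381.32956703 221.32237834]]
314 161
```

View pics/hov.png

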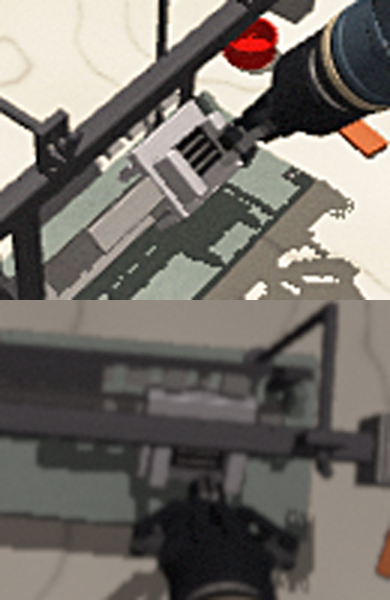

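Request:
jog_arm(
  xyz=[
    [0.01, -0.012, 0.06],
    [0.01, -0.012, 0.12],
    [0.01, -0.012, 0.12],
  ],
  twist=[
    [0, 0.001, 0],
    [0, 0.001, 0],
    [0, 0.001, 0],
  ],
)

```text
t: 3.02
tcp_pos: [535.0, -131.3, 124.3]
eef_rot: [0.952, -0.029, 0.303, 0.01]
wrist_force: [-0.4, 0.3, 0.7]
opening: 0.001
finger_force: 0.0
```

Run:
```python
from h import *
plan(B0+20*zb)
o=[]
for c in("side","top"):
    im=bot.get_image(c)[...,::-1].copy()
    u,v=proj(c,B0)[0].astype(int)
    for P in(B0,B0+20*zb):print(c,proj(c,P))
    o.append(cv2.resize(im[v-22:v+28,u-35:u+45],None,fx=6,fy=6,interpolation=0));print(u-35,v-22)
o=np.clip(np.vstack(o).astype(float)*1.8,0,255)
cv2.imwrite("pics/hov2.png",o)
```

```text
t 3.0167 tcp [ 535.  -131.3  124.3] F [-0.4  0.3  0.7] op 0.0006415485690526613
xyz [-0.0103 -0.0037  0.0135] twist [ 0.0006 -0.0009 -0.0007]
side [[350.69876902 190.13065283]]
side [[354.38833109 188.05059544]]
315 168
top [[379.85321708 211.64709715]]
top [[380.49485402 215.85245659]]
344 189[ WARN:0@1.469] global loadsave.cpp:1063 imwrite_ Unsupported depth image for selected encoder is fallbacked to CV_8U.
```

View pics/hov2.png

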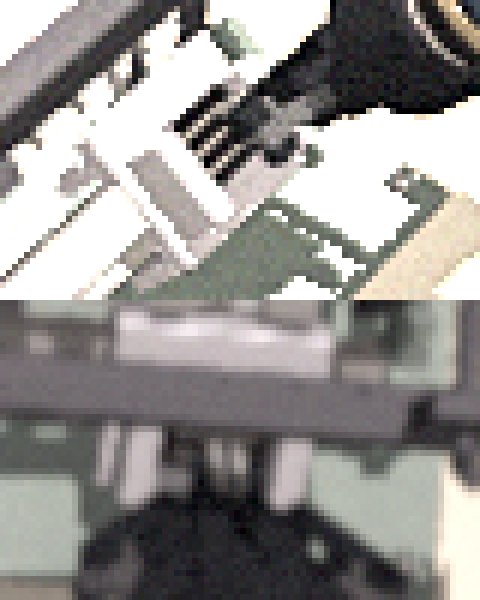

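Request:
jog_arm(
  xyz=[
    [-0.01, -0.018, 0],
    [-0.01, -0.018, 0.025],
    [-0.01, -0.018, 0.05],
    [-0.01, -0.018, 0.05],
  ],
  twist=[
    [0, -0.001, 0],
    [0, -0.001, 0],
    [0, -0.001, 0],
    [0, -0.001, 0],
  ],
)

```text
t: 3.45
tcp_pos: [539.6, -127.4, 114.5]
eef_rot: [0.953, -0.029, 0.3, 0.009]
wrist_force: [-0.7, 0.2, 0.7]
opening: 0.001
finger_force: 0.0
```

Request:
jog_arm(
  xyz=[
    [0, 0, 0.02],
    [0, 0, 0.035],
    [0, 0, 0.035],
  ],
  twist=[
    [0, 0, 0],
    [0, 0, 0],
    [0, 0, 0],
  ],
)

```text
t: 3.7
tcp_pos: [543.5, -127.6, 108.4]
eef_rot: [0.953, -0.029, 0.3, 0.009]
wrist_force: [0.2, -0.6, -0.5]
opening: -0.0
finger_force: 0.0
```

```bash
sed -i 's/B0=np.array.*/B0=np.array([551,-128.5,98.])/' h.py
python3 - <<'E'
from h import *
plan(B0)
o=[]
for c in("side","top"):
    im=bot.get_image(c)[...,::-1].copy()
    u,v=proj(c,B0)[0].astype(int)
    o.append(cv2.resize(im[v-22:v+28,u-35:u+45],None,fx=6,fy=6,interpolation=0).astype(float)*(1.1 if c=="side" else 2));print(u-35,v-22)
cv2.imwrite("pics/hov3.png",np.clip(np.vstack(o),0,255).astype(np.uint8))
E
```

```text
t 3.7 tcp [ 543.5 -127.6  108.4] F [ 0.2 -0.6 -0.5] op -0.00014775274020259666
xyz [0.0012 0.0023 0.0242] twist [ 0.0005  0.0002 -0.0007]
315 168
343 189
```

View pics/hov3.png

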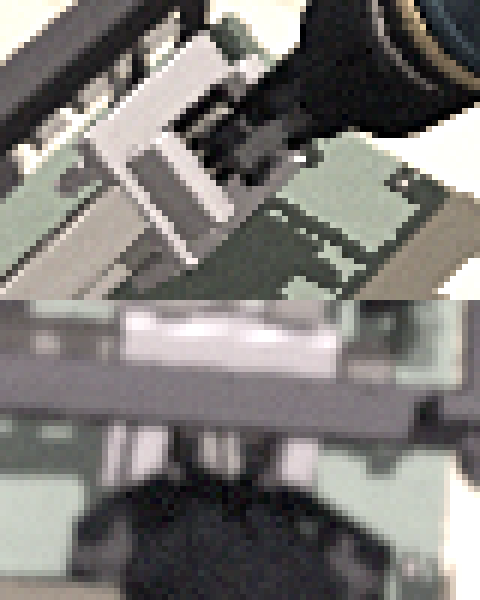

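Request:
jog_arm(
  xyz=[
    [0, 0, 0.01],
    [0, 0, 0.02],
    [0, 0, 0.03],
    [0, 0, 0.03],
  ],
  twist=[
    [0, 0, 0],
    [0, 0, 0],
    [0, 0, 0],
    [0, 0, 0],
  ],
)

```text
t: 4.13
tcp_pos: [547.0, -127.9, 103.9]
eef_rot: [0.953, -0.029, 0.3, 0.009]
wrist_force: [-1.3, -0.3, 3.3]
opening: 0.0
finger_force: 1.1
```

Request:
jog_arm(
  xyz=[
    [0, 0, 0.01],
    [0, 0, 0.01],
    [0, 0, 0.01],
  ],
  twist=[
    [0, 0, 0],
    [0, 0, 0],
    [0, 0, 0],
  ],
)

```text
t: 4.38
tcp_pos: [548.0, -128.0, 102.5]
eef_rot: [0.953, -0.029, 0.3, 0.009]
wrist_force: [-1.6, -0.7, 2.6]
opening: 0.001
finger_force: 1.3
```

Request:
jog_arm(
  xyz=[
    [0, 0, 0.01],
    [0, 0, 0.02],
    [0, 0, 0.02],
    [0, 0, 0.02],
  ],
  twist=[
    [0, 0, 0],
    [0, 0, 0],
    [0, 0, 0],
    [0, 0, 0],
  ],
)

```text
t: 4.72
tcp_pos: [550.4, -128.1, 99.2]
eef_rot: [0.953, -0.029, 0.3, 0.009]
wrist_force: [-1.9, 0.7, 3.3]
opening: -0.0
finger_force: 1.8
```

Request:
jog_arm(
  xyz=[
    [0, 0, 0.01],
    [0, 0, 0.01],
    [0, 0, 0.01],
  ],
  twist=[
    [0, 0, 0],
    [0, 0, 0],
    [0, 0, 0],
  ],
)

```text
t: 4.97
tcp_pos: [551.5, -128.2, 97.5]
eef_rot: [0.953, -0.029, 0.3, 0.009]
wrist_force: [-2.3, -0.3, 3.1]
opening: -0.002
finger_force: 2.1
```

Request:
jog_arm(
  xyz=[
    [0, 0, 0.01],
    [0, 0, 0.01],
    [0, 0, 0.01],
  ],
  twist=[
    [0, 0, 0],
    [0, 0, 0],
    [0, 0, 0],
  ],
)

```text
t: 5.22
tcp_pos: [552.7, -128.3, 95.9]
eef_rot: [0.953, -0.029, 0.3, 0.009]
wrist_force: [-1.6, -1.0, 3.6]
opening: 0.002
finger_force: 2.3
```

Run:
```python
from h import *
R0=Ro.from_quat(bot.read_state()["eef_rot"])
print("rail dir in tool",R0.inv().apply(yb).round(4))
plan(B0-8.4*zb)
```

```text
rail dir in tool [-0.0042 -1.     -0.0032]
t 5.2167 tcp [ 552.7 -128.3   95.9] F [-1.6 -1.   3.6] op 0.0018703770671164598
xyz [-0.0008  0.0017 -0.0111] twist [ 0.0005  0.0001 -0.0007]
```

Request:
jog_arm(
  xyz=[
    [0, -0.015, 0],
    [0, -0.03, 0],
    [0, -0.045, 0],
    [0, -0.06, 0],
    [0, -0.075, 0],
  ],
  twist=[
    [0, 0, 0],
    [0, 0, 0],
    [0, 0, 0],
    [0, 0, 0],
    [0, 0, 0],
  ],
)

```text
t: 5.63
tcp_pos: [553.5, -112.9, 96.0]
eef_rot: [0.953, -0.029, 0.3, 0.009]
wrist_force: [-2.0, -1.5, 3.8]
opening: -0.001
finger_force: 2.3
```

Request:
jog_arm(
  xyz=[
    [0, -0.02, 0],
    [0, -0.04, 0],
    [0, -0.06, 0],
    [0, -0.08, 0],
    [0, -0.1, 0],
  ],
  twist=[
    [0, 0, 0],
    [0, 0, 0],
    [0, 0, 0],
    [0, 0, 0],
    [0, 0, 0],
  ],
)

```text
t: 6.05
tcp_pos: [554.8, -92.8, 96.0]
eef_rot: [0.953, -0.029, 0.3, 0.009]
wrist_force: [-1.1, -2.3, 3.8]
opening: -0.001
finger_force: 2.3
```

Request:
jog_arm(
  xyz=[
    [0, -0.02, 0],
    [0, -0.04, 0],
    [0, -0.06, 0],
    [0, -0.08, 0],
    [0, -0.1, 0],
  ],
  twist=[
    [0, 0, 0],
    [0, 0, 0],
    [0, 0, 0],
    [0, 0, 0],
    [0, 0, 0],
  ],
)

```text
t: 6.47
tcp_pos: [556.0, -72.9, 96.0]
eef_rot: [0.953, -0.029, 0.3, 0.009]
wrist_force: [-1.4, -1.3, 4.9]
opening: -0.0
finger_force: 2.3
```

Run:
```python
from h import *
o=[]
for c in("side","top"):
    im=bot.get_image(c)[...,::-1].copy()
    u,v=proj(c,B0+60*yb)[0].astype(int)
    o.append(cv2.resize(im[v-25:v+25,u-45:u+45],None,fx=6,fy=6,interpolation=0).astype(float)*(1.1 if c=="side" else 2));print(u-45,v-25)
cv2.imwrite("pics/mid.png",np.clip(np.vstack(o),0,255).astype(np.uint8))
```

```text
291 178
309 184
```

View pics/mid.png

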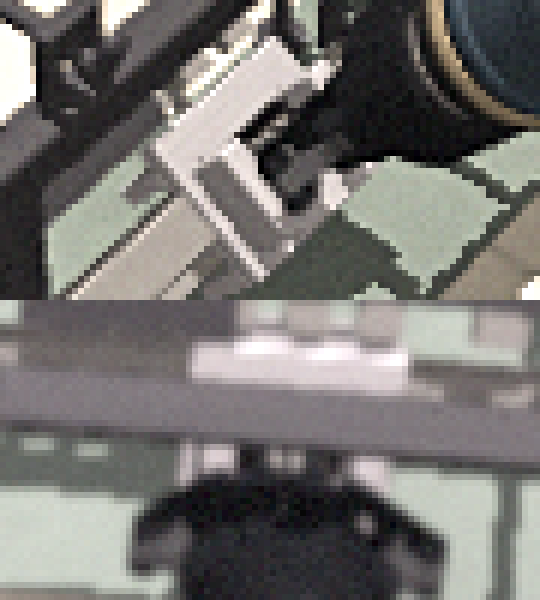

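Request:
jog_arm(
  xyz=[
    [0, -0.02, 0],
    [0, -0.04, 0],
    [0, -0.06, 0],
    [0, -0.08, 0],
    [0, -0.1, 0],
  ],
  twist=[
    [0, 0, 0],
    [0, 0, 0],
    [0, 0, 0],
    [0, 0, 0],
    [0, 0, 0],
  ],
)

```text
t: 6.98
tcp_pos: [557.2, -53.0, 95.9]
eef_rot: [0.953, -0.029, 0.3, 0.009]
wrist_force: [-2.9, -1.5, 4.2]
opening: 0.003
finger_force: 2.3
```

Request:
jog_arm(
  xyz=[
    [0, -0.02, 0],
    [0, -0.04, 0],
    [0, -0.06, 0],
    [0, -0.075, 0],
    [0, -0.075, 0],
  ],
  twist=[
    [0, 0, 0],
    [0, 0, 0],
    [0, 0, 0],
    [0, 0, 0],
    [0, 0, 0],
  ],
)

```text
t: 7.4
tcp_pos: [558.1, -37.5, 95.9]
eef_rot: [0.953, -0.029, 0.3, 0.009]
wrist_force: [-1.4, 0.5, 5.2]
opening: -0.003
finger_force: 2.3
```

Run:
```python
from h import *
o=[]
for c in("side","top"):
    im=bot.get_image(c)[...,::-1].copy()
    u,v=proj(c,B0+90*yb)[0].astype(int)
    o.append(cv2.resize(im[v-25:v+25,u-45:u+45],None,fx=6,fy=6,interpolation=0).astype(float)*(1.1 if c=="side" else 2));print(u-45,v-25)
    r=bot.regions_of(c,"deck")[0];ys,xs=np.nonzero(r["pixels"]);P=back(c,np.c_[xs,ys],82)[:,:2].astype(np.float32)
    print(r["confidence"],cv2.minAreaRect(P),P.mean(0))
cv2.imwrite("pics/mid2.png",np.clip(np.vstack(o),0,255).astype(np.uint8))
```

```text
284 184
0.9 ((571.3643188476562, -14.7542724609375), (172.20529174804688, 90.09966278076172), 87.56645202636719) [574.46655  -16.199224]
297 183
0.6 ((578.8956909179688, -43.0782470703125), (88.45050811767578, 68.32527923583984), 85.42737579345703) [582.70135 -49.38952]
```

View pics/mid2.png

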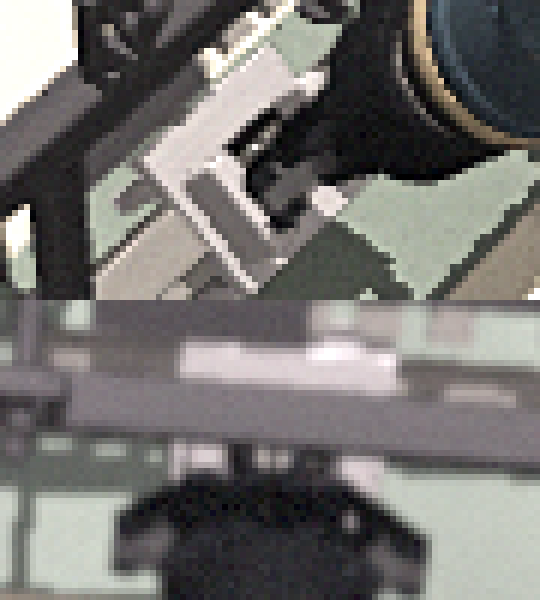

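Request:
jog_arm(
  xyz=[
    [0, 0, -0.02],
    [0, 0, -0.04],
    [0, 0, -0.05],
    [0, 0, -0.05],
  ],
  twist=[
    [0, 0, 0],
    [0, 0, 0],
    [0, 0, 0],
    [0, 0, 0],
  ],
)

```text
t: 7.93
tcp_pos: [551.5, -37.9, 103.9]
eef_rot: [0.954, -0.029, 0.3, 0.009]
wrist_force: [0.3, -0.5, -0.5]
opening: 0.002
finger_force: 0.0
```

Request:
jog_arm(
  xyz=[
    [0, -0.015, 0],
    [0, -0.03, 0],
    [0, -0.04, 0],
    [0, -0.05, 0],
    [0, -0.06, 0],
  ],
  twist=[
    [0, 0, 0],
    [0, 0, 0],
    [0, 0, 0],
    [0, 0, 0],
    [0, 0, 0],
  ],
)

```text
t: 8.35
tcp_pos: [552.7, -30.6, 103.9]
eef_rot: [0.954, -0.026, 0.3, 0.009]
wrist_force: [-0.1, -3.9, -0.4]
opening: -0.001
finger_force: 1.7
```

Request:
jog_arm(
  xyz=[
    [0, 0, 0],
    [0, 0, 0],
  ],
  twist=[
    [0, 0, 0],
    [0, 0, 0],
  ],
)

```text
t: 8.52
tcp_pos: [552.7, -30.6, 103.9]
eef_rot: [0.954, -0.026, 0.3, 0.009]
wrist_force: [0.3, -0.8, -0.1]
opening: -0.001
finger_force: 0.8
```

Run:
```python
from h import *
plan(B0+100*yb)
for c in("side","top"):
    bot.get_image(c)
    r=bot.regions_of(c,"deck")[0];ys,xs=np.nonzero(r["pixels"]);P=back(c,np.c_[xs,ys],82)[:,:2].astype(np.float32)
    print(r["confidence"],cv2.minAreaRect(P),P.mean(0))
```

```text
t 8.5167 tcp [552.7 -30.6 103.9] F [ 0.3 -0.8 -0.1] op -0.0009812966439091992
xyz [-0.0014 -0.011  -0.005 ] twist [-0.      0.0002  0.0002]
0.73 ((570.3401489257812, -13.54376220703125), (174.53720092773438, 87.94969940185547), 87.56649017333984) [574.65125 -13.34434]
0.6 ((576.922119140625, -40.637550354003906), (89.58586120605469, 74.98817443847656), 82.7978744506836) [585.2712   -50.353336]
```

Request:
jog_arm(
  xyz=[
    [0, -0.01, 0],
    [0, -0.02, 0],
    [0, -0.02, 0],
  ],
  twist=[
    [0, 0, 0],
    [0, 0, 0],
    [0, 0, 0],
  ],
)

```text
t: 8.97
tcp_pos: [552.8, -28.8, 104.0]
eef_rot: [0.954, -0.024, 0.3, 0.008]
wrist_force: [1.0, -4.0, -2.6]
opening: 0.001
finger_force: 1.7
```

Request:
jog_arm(
  xyz=[
    [0, -0.01, 0],
    [0, -0.02, 0],
    [0, -0.02, 0],
    [0, -0.02, 0],
  ],
  twist=[
    [0, 0, 0],
    [0, 0, 0],
    [0, 0, 0],
    [0, 0, 0],
  ],
)

```text
t: 9.3
tcp_pos: [552.9, -26.7, 104.0]
eef_rot: [0.954, -0.023, 0.3, 0.008]
wrist_force: [1.1, -1.6, -2.2]
opening: -0.004
finger_force: 1.4
```

Run:
```python
from h import *
s=bot.read_state();print(s["wrist_force"],s["finger_force"],s["joint_positions"],s["tau"])
for c in("side","top"):
    bot.get_image(c)
    r=bot.regions_of(c,"deck")[0];ys,xs=np.nonzero(r["pixels"]);P=back(c,np.c_[xs,ys],82)[:,:2].astype(np.float32)
    print(r["confidence"],cv2.minAreaRect(P),P.mean(0))
```

```text
[ 1.1301429  -1.60675093 -2.16097623] 1.4031195163261145 [-4.81022903e-02  8.08423277e-02 -8.50453364e-01  2.93436462e-02
 -3.75940629e-04  3.14057690e+00] [ 1.59350630e+00 -3.69091380e+01  2.99941617e+01 -6.88119605e+00
  8.51370189e-01 -1.30779212e-03]
0.94 ((571.1288452148438, -12.318862915039062), (166.0408477783203, 89.8895034790039), 84.28861236572266) [574.14     -12.666255]
0.66 ((577.8004760742188, -38.908390045166016), (87.08363342285156, 72.58377838134766), 83.2000503540039) [580.81537  -45.500717]
```

Request:
jog_arm(
  xyz=[
    [0, 0.02, 0],
    [0, 0.04, 0],
    [0, 0.04, 0],
  ],
  twist=[
    [0, 0, 0],
    [0, 0, 0],
    [0, 0, 0],
  ],
)

```text
t: 9.75
tcp_pos: [552.8, -35.2, 104.4]
eef_rot: [0.953, -0.023, 0.301, 0.007]
wrist_force: [-0.1, -0.3, 0.7]
opening: -0.004
finger_force: 0.0
```

Request:
jog_arm(
  xyz=[
    [0, 0, 0],
    [0, 0, 0],
    [0, 0, 0],
  ],
  twist=[
    [0, 0, -0.018],
    [0, 0, -0.035],
    [0, 0, -0.035],
  ],
)

```text
t: 10.0
tcp_pos: [552.8, -34.9, 104.3]
eef_rot: [0.95, 0.084, 0.298, 0.041]
wrist_force: [-0.1, -0.4, 0.1]
opening: -0.0
finger_force: 0.0
```

Run:
```python
from h import *
s=bot.read_state();print(s["t"],s["tcp_pos"],s["wrist_force"],s["finger_force"],s["joint_positions"].round(4))
R=Ro.from_quat(s["eef_rot"]);print("rail in tool",R.inv().apply(yb).round(4),"z",R.inv().apply(zb).round(3))
tip=s["tcp_pos"]+8*R.as_matrix()[:,2];d=tip-B0;print("tip along rail",d@yb,"upslope",d@xb,"height",d@zb)
```

```text
10.0 [552.76419707 -34.86683817 104.25918243] [-0.14139571 -0.44272877  0.05585888] 0.0 [-0.0695  0.0809 -0.85    0.0294  0.012   2.8987]
rail in tool [ 0.2296 -0.9733  0.0042] z [ 0.001 -0.004 -1.   ]
tip along rail 93.61917977485547 upslope 0.7496950044244849 height -0.8850942962824204
```

Request:
jog_arm(
  xyz=[
    [0.003, -0.015, 0],
    [0.007, -0.03, 0],
    [0.009, -0.04, 0],
    [0.009, -0.04, 0],
  ],
  twist=[
    [0, 0, 0],
    [0, 0, 0],
    [0, 0, 0],
    [0, 0, 0],
  ],
)

```text
t: 10.33
tcp_pos: [553.1, -26.5, 104.2]
eef_rot: [0.95, 0.081, 0.298, 0.041]
wrist_force: [0.5, -2.0, 0.5]
opening: -0.0
finger_force: 1.1
```

Request:
jog_arm(
  xyz=[
    [0.0035, -0.015, 0],
    [0.007, -0.03, 0],
    [0.007, -0.03, 0],
  ],
  twist=[
    [0, 0, 0],
    [0, 0, 0],
    [0, 0, 0],
  ],
)

```text
t: 10.58
tcp_pos: [553.5, -20.1, 104.2]
eef_rot: [0.95, 0.082, 0.298, 0.04]
wrist_force: [1.4, -2.8, -0.0]
opening: 0.003
finger_force: 1.3
```

Request:
jog_arm(
  xyz=[
    [0.0012, -0.005, 0],
    [0.0024, -0.01, 0],
    [0.0036, -0.015, 0],
    [0.0036, -0.015, 0],
  ],
  twist=[
    [0, 0, 0],
    [0, 0, 0],
    [0, 0, 0],
    [0, 0, 0],
  ],
)

```text
t: 10.92
tcp_pos: [553.6, -17.3, 104.2]
eef_rot: [0.95, 0.082, 0.298, 0.041]
wrist_force: [1.2, -3.0, 0.3]
opening: -0.003
finger_force: 1.5
```

Request:
jog_arm(
  xyz=[
    [0.0012, -0.005, 0],
    [0.0024, -0.01, 0],
    [0.0036, -0.015, 0],
    [0.0036, -0.015, 0],
  ],
  twist=[
    [0, 0, 0],
    [0, 0, 0],
    [0, 0, 0],
    [0, 0, 0],
  ],
)

```text
t: 11.25
tcp_pos: [553.7, -14.2, 104.2]
eef_rot: [0.95, 0.082, 0.298, 0.04]
wrist_force: [0.9, -3.4, 0.7]
opening: 0.001
finger_force: 1.5
```

Request:
jog_arm(
  xyz=[
    [0.0012, -0.005, 0],
    [0.0024, -0.01, 0],
    [0.0036, -0.015, 0],
    [0.0036, -0.015, 0],
  ],
  twist=[
    [0, 0, 0],
    [0, 0, 0],
    [0, 0, 0],
    [0, 0, 0],
  ],
)

```text
t: 11.58
tcp_pos: [553.9, -11.0, 104.2]
eef_rot: [0.95, 0.082, 0.298, 0.04]
wrist_force: [0.6, -2.8, 0.7]
opening: -0.004
finger_force: 1.5
```

Request:
jog_arm(
  xyz=[
    [0.0012, -0.005, 0],
    [0.0024, -0.01, 0],
    [0.0024, -0.01, 0],
  ],
  twist=[
    [0, 0, 0],
    [0, 0, 0],
    [0, 0, 0],
  ],
)

```text
t: 11.83
tcp_pos: [554.1, -9.0, 104.2]
eef_rot: [0.95, 0.082, 0.298, 0.04]
wrist_force: [0.5, -2.8, -0.4]
opening: 0.0
finger_force: 1.5
```

Request:
jog_arm(
  xyz=[
    [0.0012, -0.005, 0],
    [0.0024, -0.01, 0],
    [0.0024, -0.01, 0],
  ],
  twist=[
    [0, 0, 0],
    [0, 0, 0],
    [0, 0, 0],
  ],
)

```text
t: 12.08
tcp_pos: [554.2, -7.0, 104.2]
eef_rot: [0.95, 0.082, 0.298, 0.04]
wrist_force: [1.2, -2.8, -0.2]
opening: -0.0
finger_force: 1.5
```

Request:
jog_arm(
  xyz=[
    [0.0012, -0.005, 0],
    [0.0024, -0.01, 0],
    [0.0024, -0.01, 0],
  ],
  twist=[
    [0, 0, 0],
    [0, 0, 0],
    [0, 0, 0],
  ],
)

```text
t: 12.33
tcp_pos: [554.3, -4.9, 104.2]
eef_rot: [0.95, 0.082, 0.298, 0.04]
wrist_force: [1.6, -3.8, -1.0]
opening: -0.002
finger_force: 1.5
```

Request:
jog_arm(
  xyz=[
    [0.0012, -0.005, 0],
    [0.0024, -0.01, 0],
    [0.0024, -0.01, 0],
  ],
  twist=[
    [0, 0, 0],
    [0, 0, 0],
    [0, 0, 0],
  ],
)

```text
t: 12.58
tcp_pos: [554.4, -2.9, 104.2]
eef_rot: [0.95, 0.082, 0.298, 0.04]
wrist_force: [1.3, -2.9, 0.7]
opening: -0.004
finger_force: 1.5
```

Request:
jog_arm(
  xyz=[
    [0.0012, -0.005, 0],
    [0.0024, -0.01, 0],
    [0.0024, -0.01, 0],
  ],
  twist=[
    [0, 0, 0],
    [0, 0, 0],
    [0, 0, 0],
  ],
)

```text
t: 12.83
tcp_pos: [554.5, -0.6, 104.3]
eef_rot: [0.95, 0.082, 0.298, 0.04]
wrist_force: [-1.1, -1.7, 2.4]
opening: 0.002
finger_force: 1.7
```

Request:
jog_arm(
  xyz=[
    [0, 0, -0.01],
    [0, 0, -0.02],
    [0, 0, -0.02],
  ],
  twist=[
    [0, 0, 0],
    [0, 0, 0],
    [0, 0, 0],
  ],
)

```text
t: 13.08
tcp_pos: [551.9, -0.5, 107.7]
eef_rot: [0.95, 0.082, 0.298, 0.04]
wrist_force: [-0.2, 0.5, -0.5]
opening: -0.001
finger_force: 0.0
```

Request:
jog_arm(
  xyz=[
    [0.0006, -0.0025, 0],
    [0.0012, -0.005, 0],
    [0.0012, -0.005, 0],
  ],
  twist=[
    [0, 0, 0],
    [0, 0, 0],
    [0, 0, 0],
  ],
)

```text
t: 13.33
tcp_pos: [552.2, 0.2, 107.5]
eef_rot: [0.95, 0.082, 0.298, 0.041]
wrist_force: [-0.6, -1.6, 0.2]
opening: 0.003
finger_force: 0.6
```

Request:
jog_arm(
  xyz=[
    [0.0006, -0.0025, 0],
    [0.0012, -0.005, 0],
    [0.0012, -0.005, 0],
  ],
  twist=[
    [0, 0, 0],
    [0, 0, 0],
    [0, 0, 0],
  ],
)

```text
t: 13.58
tcp_pos: [552.3, 1.2, 107.5]
eef_rot: [0.95, 0.082, 0.298, 0.041]
wrist_force: [-0.3, -1.3, 0.4]
opening: 0.0
finger_force: 0.8
```

Request:
jog_arm(
  xyz=[
    [0.0006, -0.0025, 0],
    [0.0012, -0.005, 0],
    [0.0012, -0.005, 0],
  ],
  twist=[
    [0, 0, 0],
    [0, 0, 0],
    [0, 0, 0],
  ],
)

```text
t: 13.83
tcp_pos: [552.4, 2.3, 107.5]
eef_rot: [0.95, 0.082, 0.298, 0.04]
wrist_force: [-1.2, -0.4, -0.1]
opening: 0.001
finger_force: 0.8
```

Request:
jog_arm(
  xyz=[
    [0.0006, -0.0025, 0],
    [0.0012, -0.005, 0],
    [0.0012, -0.005, 0],
  ],
  twist=[
    [0, 0, 0],
    [0, 0, 0],
    [0, 0, 0],
  ],
)

```text
t: 14.08
tcp_pos: [552.5, 3.3, 107.5]
eef_rot: [0.95, 0.082, 0.298, 0.04]
wrist_force: [-1.0, -0.9, 0.0]
opening: 0.002
finger_force: 0.7
```

Request:
jog_arm(
  xyz=[
    [0.0006, -0.0025, 0],
    [0.0012, -0.005, 0],
    [0.0012, -0.005, 0],
  ],
  twist=[
    [0, 0, 0],
    [0, 0, 0],
    [0, 0, 0],
  ],
)

```text
t: 14.33
tcp_pos: [552.5, 4.2, 107.5]
eef_rot: [0.95, 0.082, 0.298, 0.041]
wrist_force: [-1.4, -1.9, 0.3]
opening: -0.002
finger_force: 1.3
```

Request:
jog_arm(
  xyz=[
    [0.0006, -0.0025, 0],
    [0.0012, -0.005, 0],
    [0.0012, -0.005, 0],
  ],
  twist=[
    [0, 0, 0],
    [0, 0, 0],
    [0, 0, 0],
  ],
)

```text
t: 14.58
tcp_pos: [552.5, 4.8, 107.5]
eef_rot: [0.95, 0.082, 0.297, 0.041]
wrist_force: [-1.3, -5.9, 0.8]
opening: -0.007
finger_force: 2.7
```

Request:
jog_arm(
  xyz=[
    [-0.005, 0.02, 0],
    [-0.008, 0.035, 0],
    [-0.008, 0.035, -0.05],
    [-0.008, 0.035, -0.2],
    [-0.008, 0.035, -0.35],
  ],
  twist=[
    [0, 0, 0],
    [0, 0, 0],
    [0, 0, 0],
    [0, 0, 0],
    [0, 0, 0],
  ],
)

```text
t: 15.0
tcp_pos: [511.3, 0.1, 164.4]
eef_rot: [0.951, 0.082, 0.296, 0.04]
wrist_force: [0.4, -0.5, 0.8]
opening: -0.002
finger_force: 0.0
```

Request:
jog_arm(
  xyz=[
    [0, 0, -0.15],
    [0, 0, -0.25],
    [0, 0, -0.25],
    [0, 0, -0.25],
  ],
  twist=[
    [0, 0, 0],
    [0, 0, 0],
    [0, 0, 0],
    [0, 0, 0],
  ],
)

```text
t: 15.33
tcp_pos: [484.2, 1.6, 207.4]
eef_rot: [0.95, 0.082, 0.299, 0.04]
wrist_force: [0.0, 0.0, -0.5]
opening: -0.002
finger_force: 0.0
```

Run:
```python
from h import *
from scipy.ndimage import label
print(bot.read_state()["tcp_pos"])
for c in("side","top"):
    bot.get_image(c)
    for q,z in(("release_top",98),("deck",82)):
        for r in bot.regions_of(c,q)[:1]:
            L,n=label(r["pixels"]);k=np.argmax(np.bincount(L.ravel())[1:])+1;ys,xs=np.nonzero(L==k)
            p=back(c,[xs.mean(),ys.mean()],z)[0];print(c,q,r["confidence"],p.round(1))
```

```text
[484.19155229   1.63800528 207.43891448]
side release_top 0.62 [558.6  -7.4  98. ]
side deck 0.71 [5.689e+02 2.000e-01 8.200e+01]
top release_top 0.66 [552.3  -5.2  98. ]
top deck 0.78 [547.   -4.3  82. ]
```

```bash
python3 -c "
from cell import bot
print(bot.hand_in())"
```

```text
the job is handed in; nothing more can be done
None
```

The keeper appears locked in the last notch: the button rose, friction dropped, and the keeper then stopped hard after about 125 mm of travel. I withdrew the arm clear of everything and handed the job in at about 15.5 s; no verdict was returned.

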